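Tip the ice from the spouted jug into the tapered mug

ROBOT

A 7-joint arm with a two-finger parallel gripper is mounted at the origin on a cart in front of the work surface, level with it; the furniture and walls round the work are solid. World frame = base frame: x ahead of the robot, y to its left, z up, the work surface at z = 0. Lengths are in mm, angles in rad, forces in N, time in s.
With the tool pointing down it reaches from about 425 to 1025 mm from the base axis. Payload 9.4 kg.
Tool frame: the origin (TCP) lies on the mounting face of the last link; the fingertips stand 173 mm ahead of it and the grasp point (between the pads) lies 155 mm ahead of it; z points along the fingers, y is the direction in which the jaws open and shut (so a half turn about z gives the same grasp; the last joint's range is limited). The gripper opens to 85 mm and grips with 20 to 120 N. Pads are 22 mm wide; open, the fingers measure 114 mm over their backs; the gripper's body (76 mm by 85 mm) begins 54 mm behind the grasp point. The pads swing forward as they close: fully open they stand 13 mm farther back than shut.
Start: joints at [-0.756, 0.599, -0.003, 1.599, 0.002, 0.943, -0.08], TCP at [564.195, 455.312, 404.675] pointing down, gripper open.
Joint ranges: [-2.57, 2.57], [-0.35, 1.97], [-1.29, 1.29], [0.11, 2.56], [-1.05, 4.19], [0.11, 1.86], [-2.63, 2.63]. Speed limits (rad/s): [2.22, 2.22, 3.01, 3.01, 3.14, 3.14, 3.14].

INTERFACE

Orientations are given as a unit quaternion [x, y, z, w].
In Python, from cell import state, camera, hand_in gives the robot as it stands. The module is installed in compiled form; this text tells all that it offers.
- The arm moves only by the shell command python3 -m jog 'ROWS' [FORCE]. ROWS is JSON, a list of rows, each an object of numbers: "tx", "ty", "tz": the shift along the world's x, y, z each as a share of 200 mm, from -1 to 1; "wx", "wy", "wz": the turn, a rotation vector about the world's x, y, z each as a share of pi rad, from -1 to 1; "gripper": the closure, from 0 (fully open) to 1 (shut). A call has exactly 8 rows; each row shifts and turns the pose as measured when the row begins; what a row does not reach is not made up. A row lasts 1/8 s, in which the tool goes at most 62.5 mm and 10.7 degrees, less where a joint would pass 70% of its speed; a pose out of reach is approached as far as the arm can. A call with a number of a shift or a turn outside -1 to 1 is refused whole. A call with a gripper value outside its range is refused whole. The fingers move at their own pace and stop on an object; FORCE is the grip in N (left out, the last holds). Time passes only in rows, so rows that do not move let the fingers close, or fill a call up. It gives the time, the measured TCP pose, the force and the opening at its end, in the units of the state.
- state(): the state, without advancing time (a new reading comes with each control period).
- camera(name): name is "scene" or "top"; returns a dict with "img" (480x640x3 uint8, blue, green, red), "fx", "fy", "cx", "cy" (pixels), "rvec" (rotation vector, rad) and "tvec" (3), from world to camera coordinates, as OpenCV has them. Camera axes: x right, y down, z forward; pixel columns grow to the right and rows downward; lengths in mm; the calibration is good to about 2 mm. A picture is of the moment at which its call begins. There is no depth.
- hand_in(): hands the job in, once; it reports no verdict.
The state is a dict: "time_s": time; "joint_positions": joint angles; "qvel": joint speeds; "joint_efforts": joint torques, N m; "eef_pos": TCP position; "eef_rot": TCP orientation; "ft_force": force on the tool from outside, world axes, zero at the start; "torque": the same for the moment, N m; "grip_width": finger opening in mm.
Only numpy, scipy, OpenCV 4.12 (cv2) and the standard library are available. Lean on these libraries where they do the work, as an engineer would, in place of code of your own. Each camera call takes 0.05 s, during which the arm holds its last target.

TASK

Put the ice into the wide mug that tapers towards its foot (not the straight-sided one): lift the low white jug by its handle, keep it level while you turn it so that its spout faces that mug, then tip it over the spout until both ice balls have dropped into the mug. Leave the mug standing where it is, do not touch the ice, and finally set the jug gently back down, upright, on the worktop.

Things in the scene. Friction and masses are not known exactly. Their poses are not given: they have to be found in the camera images.
- spout_jug: Loose low white ceramic jug like a sauce boat, 0.22 kg, 171 x 88 mm, rim 58 mm high, holding both ice balls. Origin: centre of its flat underside; x to the spout, z up. Handle opposite the spout: upright flat-sided grip 12 mm thick (along y), x -85 to -59, z 22 to 68 mm, free on both sides; rim nearest it at x -45. The spout starts pointing away from the robot, within 35 degrees of straight ahead.
- spout_lip (a point): Pouring lip at the end of the jug's spout: x 84, y 0, z 45 mm in the jug's frame; axes as the jug's. The spout is an open channel about 45 mm wide whose floor climbs straight to here from the jug's inside floor (x 26, z 6 mm), 35 degrees steep: the balls roll out over the lip once the jug is tipped spout-down by more than about 36 degrees; 45 to 60 is ample.
- mug_mouth (a point): Centre of the target mug's open mouth, at its rim, 96 mm above the worktop; z up. The mug: loose, 0.27 kg, upright, 92 mm wide at the rim (about 82 inside), tapering to 70 at the foot, pale with painted bands; side handle, lower than the rim, reaches 82 mm from here to -y. It stands at the front, left or right; a narrower plain straight-sided mug stands at the other side.
- ice_a: One of two frosted ice balls, 20 mm diameter, 12 g; origin at its centre. It starts on the jug's inside floor, centre 16 mm above the jug's underside, and rolls freely.
- ice_b: The other ice ball, identical: 20 mm diameter, 12 g; origin at its centre; starts beside the first in the jug.

How it is judged:
By the outcome, as a careful person would: the job done as asked, in the order asked, and still so for the second after the job is handed in, with the robot touching nothing.
It also fails if it takes over 61 s, if anything falls off the work surface, if the arm or the gripper's body presses on something with over 40 N, if the wrist force passes 120 N, or if a joint passes its speed limit or range.

## Working session

There is one attempt and no reset: what is moved stays moved. The work goes in short steps, Python scripts to look and compute and a shell command to move; the robot and the scene stay as the last step left them, time stands still between calls to the robot, and variables do not carry over. Pictures are saved under pics/ and viewed, and the job is handed in when it is done.

```bash
mkdir -p pics; python3 - <<'E'
from cell import state,camera
import cv2
for n in("scene","top"):
    c=camera(n);cv2.imwrite(f"pics/{n}0.png",c["img"]);print(n,c["fx"],c["cx"],c["cy"],c["rvec"],c["tvec"])
s=state();print(s)
E
```

```text
scene 498.61400572668543 314.79303467456475 237.57681845056877 [ 1.94067266 -1.09090741  0.59864776] [-242.28161305  322.37581466  873.28609032]
top 530.0539494315831 327.8475399464433 232.64788221115228 [ 2.13380337 -2.12336516  0.13122751] [  31.88401804  525.55600601 1019.90717484]
{'time_s': 0.1, 'joint_positions': array([-0.75570982,  0.60006667, -0.00253533,  1.60006033,  0.00180777,
        0.9428679 , -0.07980636]), 'qvel': array([-0.00040913, -0.00234318, -0.00075823, -0.00028088,  0.00109208,
        0.00160293, -0.00082115]), 'joint_efforts': array([ 5.15656211e-03, -7.77997398e+01,  1.57010403e+00, -2.58622867e+01,
        1.26531508e-02,  5.50948913e-03, -3.06734171e-05]), 'eef_pos': array([564.05128088, 455.2099674 , 403.88394685]), 'eef_rot': array([ 4.31241272e-01,  9.02236374e-01, -6.58946036e-04, -2.36669664e-04]), 'ft_force': array([-0.0246796 ,  0.28461125, -0.11065879]), 'torque': array([ 0.0290641 , -0.0458965 ,  0.01724196]), 'grip_width': 85.74776119456196}
```

View pics/scene0.png

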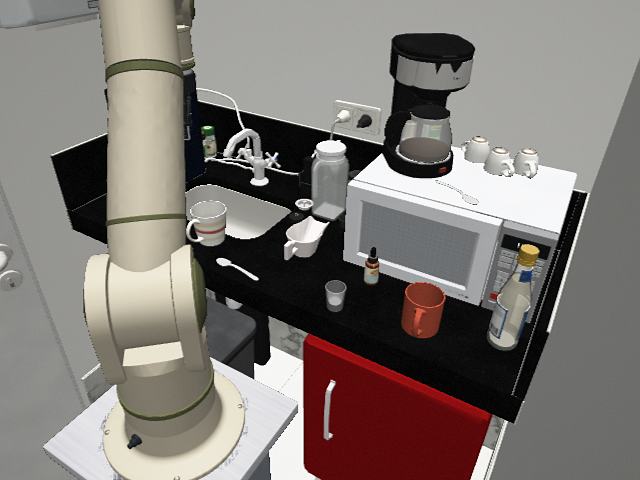

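View pics/top0.png

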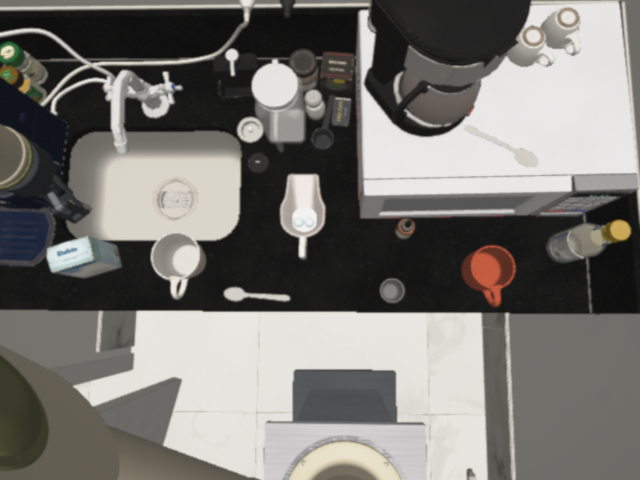

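The banded, tapered mug is on the left at about (178,258) in the top view. The jug is at about (302,210) with its handle toward the robot, at about (303,245). The straight red mug is on the right.

```bash
cat > h.py <<'E'
import numpy as np,cv2
from cell import state,camera
def ray(c,uv,z):
    R,_=cv2.Rodrigues(np.array(c["rvec"],float));t=np.array(c["tvec"],float).ravel()
    o=-R.T@t;d=R.T@np.array([(uv[0]-c["cx"])/c["fx"],(uv[1]-c["cy"])/c["fy"],1])
    return o+d*(z-o[2])/d[2]
def pix(c,p):
    K=np.array([[c["fx"],0,c["cx"]],[0,c["fy"],c["cy"]],[0,0,1]])
    return cv2.projectPoints(np.array([p],float).reshape(-1,3),np.array(c["rvec"]),np.array(c["tvec"]),K,None)[0].reshape(-1,2)
E
python3 - <<'E'
from h import *
c=camera("top");im=c["img"]
a=cv2.resize(im[160:270,250:360],None,fx=5,fy=5,interpolation=cv2.INTER_CUBIC)
cv2.imwrite("pics/jug.png",a)
a=cv2.resize(im[220:310,130:240],None,fx=5,fy=5,interpolation=cv2.INTER_CUBIC)
cv2.imwrite("pics/mug.png",a)
c=camera("scene");im=c["img"]
cv2.imwrite("pics/sc.png",cv2.resize(im[180:280,170:340],None,fx=4.6,fy=4.6,interpolation=cv2.INTER_CUBIC))
E
```

```text
(no output)
```

View pics/jug.png

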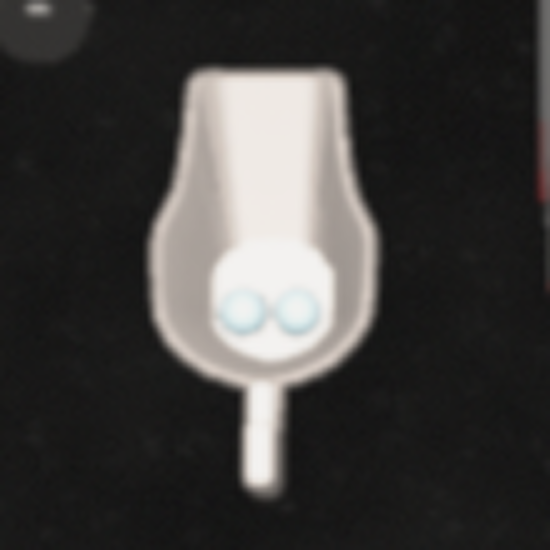

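View pics/mug.png

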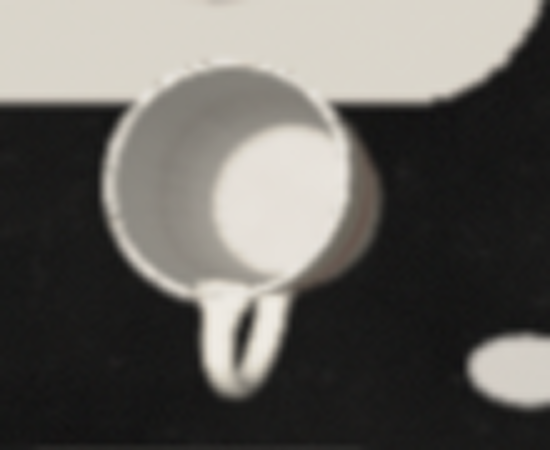

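View pics/sc.png

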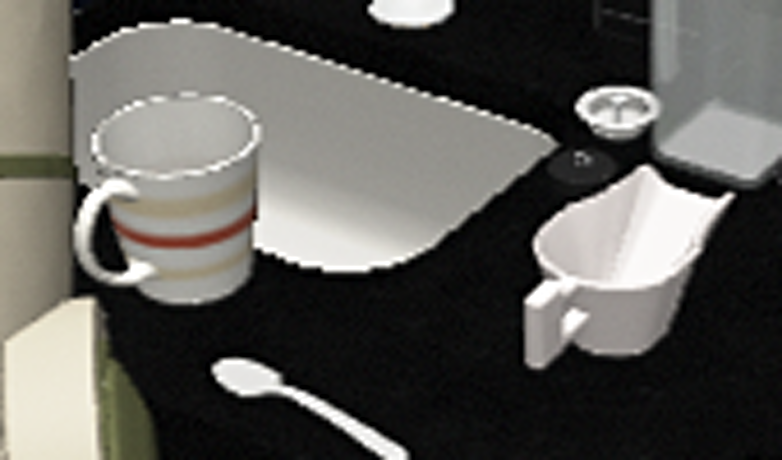

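```bash
python3 - <<'E'
from h import *
np.set_printoptions(suppress=True,precision=1)
c=camera("top");im=c["img"]
J=lambda x,y:(250+(x+.5)/5-.5,160+(y+.5)/5-.5)
M=lambda x,y:(130+(x+.5)/5-.5,220+(y+.5)/5-.5)
for n,p,z in [("mugc",M(226.5,182),96),("mugL",M(103,182),96),("mugR",M(350,182),96),("mugT",M(226,65),96),("mugB",M(226,300),96),("mughandle",M(233,397),60),
 ("hend",J(262,490),68),("hmid",J(263,435),68),("hfront",J(264,390),68),("spL",J(190,72),58),("spR",J(345,72),58),("wideL",J(150,250),58),("wideR",J(378,250),58),("rimback",J(264,386),58),("ballL",J(243,312),16),("ballR",J(298,312),16)]:
    print(n,ray(c,p,z))
s=state();print(s["eef_pos"],s["eef_rot"])
sc=camera("scene")
hp=ray(c,J(263,435),68);print("handle top in scene",pix(sc,hp)-[170,180],(pix(sc,hp)-[170,180])*4.6)
m=ray(c,M(226.5,182),96);print((pix(sc,m)-[170,180])*4.6)
E
```

```text
mugc [471.3 322.9  96. ]
mugL [471.1 370.3  96. ]
mugR [471.5 275.7  96. ]
mugT [516.2 325.4  96. ]
mugB [426.6 320.8  96. ]
mughandle [391.2 327.7  60. ]
hend [472.1  83.4  68. ]
hmid [493.6  83.3  68. ]
hfront [511.3  83.2  68. ]
spL [641.5 115.6  58. ]
spR [641.5  53.3  58. ]
wideL [568.8 130.1  58. ]
wideR [568.9  39.5  58. ]
rimback [514.3  84.   58. ]
ballL [551.2  96.4  16. ]
ballR [551.2  73.7  16. ]
[564.1 455.3 404.2] [ 0.4  0.9 -0.  -0. ]
handle top in scene [[120.6  60.8]] [[554.7 279.8]]
[[176.2 130.5]]
```

Measured positions:
- **Mug mouth:** about (471, 323, 96).
- **Jug:** origin about (557, 84), spout along +x, yaw about 0.
- **Handle:** grip centre about (485, 83).

Plan: grasp with a slight forward pre-tilt, carry the jug to the near side of the mug, and pour radially outward.

```bash
python3 -m jog '[{"tx":-0.07,"ty":-0.23,"tz":-0.06,"wz":0.0355,"gripper":0},{"tx":-0.07,"ty":-0.23,"tz":-0.06,"wz":0.0355,"gripper":0},{"tx":-0.07,"ty":-0.23,"tz":-0.06,"wz":0.0355,"gripper":0},{"tx":-0.07,"ty":-0.23,"tz":-0.06,"wz":0.0355,"gripper":0},{"tx":-0.07,"ty":-0.23,"tz":-0.06,"wz":0.0355,"gripper":0},{"tx":-0.07,"ty":-0.23,"tz":-0.06,"wz":0.0355,"gripper":0},{"tx":-0.07,"ty":-0.23,"tz":-0.06,"wz":0.0355,"gripper":0},{"tx":-0.07,"ty":-0.23,"tz":-0.06,"wz":0.0355,"gripper":0}]'
cat >> h.py <<'E'
from scipy.spatial.transform import Rotation as Ro
np.set_printoptions(suppress=True,precision=3)
def rep(target_p=None,target_R=None):
    s=state();p=np.array(s["eef_pos"]);R=Ro.from_quat(s["eef_rot"]);M=R.as_matrix()
    print("t",round(s["time_s"],2),"p",p,"grasp",p+155*M[:,2],"z",M[:,2],"y",M[:,1])
    print("q",s["joint_positions"],"F",s["ft_force"],"w",round(s["grip_width"],1))
    if target_p is not None: print("shares t",(np.array(target_p)-p)/200)
    if target_R is not None: print("shares w",(target_R*R.inv()).as_rotvec()/np.pi)
def tool(yaw,pitch):
    """jug yaw deg (spout dir), tool pitch deg: + = tool over spout side (tipped)."""
    yw=np.radians(yaw);a=np.radians(pitch);f=np.array([np.cos(yw),np.sin(yw),0]);z=np.array([0,0,1.])
    tz=-np.sin(a)*f-np.cos(a)*z; ty=np.cross(z,f); return Ro.from_matrix(np.stack([np.cross(ty,tz),ty,tz],1))
def tcp(g,R): return np.array(g)-155*R.as_matrix()[:,2]
E
python3 -c "
from h import *
R=tool(0,-12);rep(tcp([485,83.5,150],R),R)"
```

```text
t 0.3 p [564.167 455.276 404.375] grasp [564.11  455.216 249.375] z [-0. -0. -1.] y [ 0.778  0.628 -0.001]
q [-0.756  0.6   -0.003  1.6    0.002  0.943 -0.08 ] F [ 0.212 -0.672 -0.075] w 85.1
shares t [-0.557 -1.859 -0.514]
shares w [-0.03  -0.062  0.283]invalid input at $[0]: expected keys tx, ty, tz, wx, wy, wz, gripper
```

```bash
python3 -m jog '[{"tx":-0.07,"ty":-0.23,"tz":-0.06,"wx":0,"wy":0,"wz":0.0355,"gripper":0},{"tx":-0.07,"ty":-0.23,"tz":-0.06,"wx":0,"wy":0,"wz":0.0355,"gripper":0},{"tx":-0.07,"ty":-0.23,"tz":-0.06,"wx":0,"wy":0,"wz":0.0355,"gripper":0},{"tx":-0.07,"ty":-0.23,"tz":-0.06,"wx":0,"wy":0,"wz":0.0355,"gripper":0},{"tx":-0.07,"ty":-0.23,"tz":-0.06,"wx":0,"wy":0,"wz":0.0355,"gripper":0},{"tx":-0.07,"ty":-0.23,"tz":-0.06,"wx":0,"wy":0,"wz":0.0355,"gripper":0},{"tx":-0.07,"ty":-0.23,"tz":-0.06,"wx":0,"wy":0,"wz":0.0355,"gripper":0},{"tx":0,"ty":0,"tz":0,"wx":0,"wy":0,"wz":0,"gripper":0}]'
python3 -c "
from h import *
R=tool(0,-12);rep(tcp([485,83.5,150],R),R)"
```

```text
time_s: 1.3
eef_pos: [461.2, 124.6, 318.2]
eef_rot: [0.042, 0.999, 0.001, -0.0]
ft_force: [1.0, 0.4, 0.5]
grip_width: 85.5
t 1.3 p [461.221 124.615 318.172] grasp [461.09  124.84  163.173] z [-0.001  0.001 -1.   ] y [0.084 0.996 0.001]
q [-0.209  0.452 -0.236  2.226  0.218  0.484  0.871] F [1.003 0.364 0.526] w 85.5
shares t [-0.042 -0.206 -0.083]
shares w [-0.003 -0.067  0.027]
```

```bash
python3 -m jog '[{"tx":-0.008,"ty":-0.041,"tz":-0.017,"wx":0,"wy":-0.0134,"wz":0.0054,"gripper":0},{"tx":-0.008,"ty":-0.041,"tz":-0.017,"wx":0,"wy":-0.0134,"wz":0.0054,"gripper":0},{"tx":-0.008,"ty":-0.041,"tz":-0.017,"wx":0,"wy":-0.0134,"wz":0.0054,"gripper":0},{"tx":-0.008,"ty":-0.041,"tz":-0.017,"wx":0,"wy":-0.0134,"wz":0.0054,"gripper":0},{"tx":-0.008,"ty":-0.041,"tz":-0.017,"wx":0,"wy":-0.0134,"wz":0.0054,"gripper":0},{"tx":0,"ty":0,"tz":0,"wx":0,"wy":0,"wz":0,"gripper":0},{"tx":0,"ty":0,"tz":0,"wx":0,"wy":0,"wz":0,"gripper":0},{"tx":0,"ty":0,"tz":0,"wx":0,"wy":0,"wz":0,"gripper":0}]' | head -1
python3 - <<'E'
from h import *
R=tool(0,-12);rep(tcp([485,83.5,45],R),R)
c=camera("top");cv2.imwrite("pics/t1.png",cv2.resize(c["img"][150:300,200:400],None,fx=4,fy=4))
c=camera("scene");cv2.imwrite("pics/s1.png",c["img"])
E
```

```text
time_s: 2.3
t 2.3 p [457.257  88.174 303.096] grasp [491.363  90.804 151.918] z [ 0.22   0.017 -0.975] y [-0.003  1.     0.017]
q [-0.318  0.443 -0.018  2.349  0.444  0.148  0.806] F [-0.85   0.125  1.222] w 85.7
shares t [-0.022 -0.023 -0.532]
shares w [-0.005  0.004 -0.001]
```

View pics/t1.png

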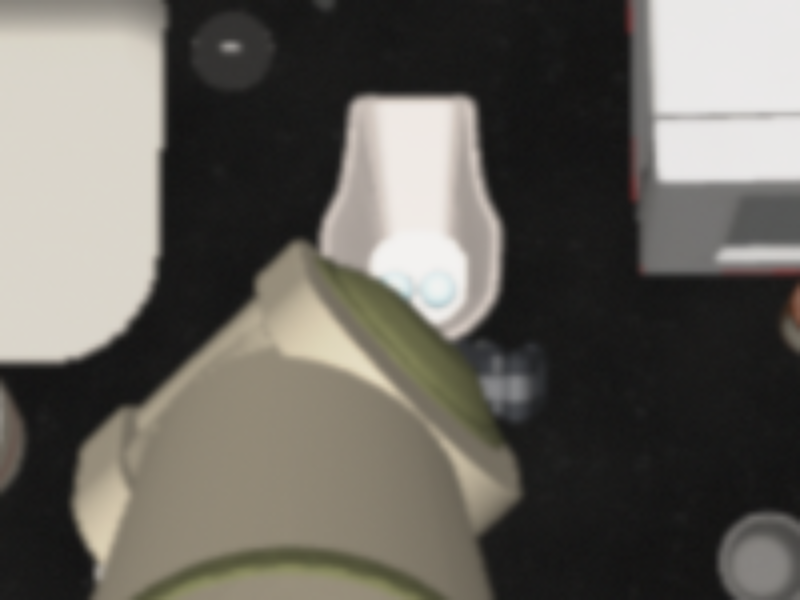

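View pics/s1.png

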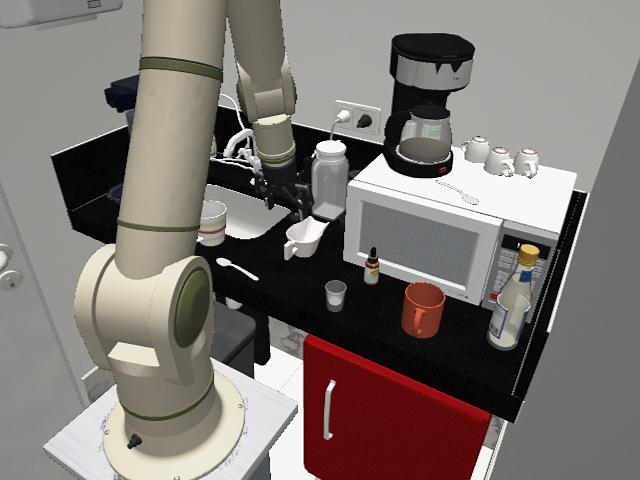

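The view shows the gripper hovering over the handle area with joint 6 near its lower limit, so I'll use a vertical grasp instead.

```bash
python3 -m jog '[{"tx":0.028,"ty":-0.004,"tz":-0.02,"wx":-0.001,"wy":0.0144,"wz":0,"gripper":0},{"tx":0.028,"ty":-0.004,"tz":-0.02,"wx":-0.001,"wy":0.0144,"wz":0,"gripper":0},{"tx":0.028,"ty":-0.005,"tz":-0.02,"wx":-0.001,"wy":0.0144,"wz":0,"gripper":0},{"tx":0.028,"ty":-0.005,"tz":-0.02,"wx":-0.001,"wy":0.0144,"wz":0,"gripper":0},{"tx":0.028,"ty":-0.005,"tz":-0.02,"wx":-0.001,"wy":0.0144,"wz":0,"gripper":0},{"tx":0,"ty":0,"tz":0,"wx":0,"wy":0,"wz":0,"gripper":0},{"tx":0,"ty":0,"tz":0,"wx":0,"wy":0,"wz":0,"gripper":0},{"tx":0,"ty":0,"tz":0,"wx":0,"wy":0,"wz":0,"gripper":0}]' | head -1
python3 - <<'E'
from h import *
R=tool(0,0);rep(tcp([485,83.5,45],R),R)
E
```

```text
time_s: 3.4
t 3.4 p [485.98   83.411 283.153] grasp [484.328  83.87  128.163] z [-0.011  0.003 -1.   ] y [0.001 1.    0.003]
q [-0.088  0.531 -0.274  2.215  0.312  0.44   0.96 ] F [ 0.255 -0.338 -0.381] w 85.3
shares t [-0.005  0.    -0.416]
shares w [-0.001 -0.003  0.   ]
```

```bash
python3 -m jog '[{"tx":-0.001,"ty":0,"tz":-0.07,"wx":0,"wy":-0.001,"wz":0,"gripper":0},{"tx":-0.001,"ty":0,"tz":-0.07,"wx":0,"wy":-0.001,"wz":0,"gripper":0},{"tx":-0.001,"ty":0,"tz":-0.07,"wx":0,"wy":-0.001,"wz":0,"gripper":0},{"tx":0,"ty":0,"tz":-0.07,"wx":0,"wy":0,"wz":0,"gripper":0},{"tx":0,"ty":0,"tz":-0.07,"wx":0,"wy":0,"wz":0,"gripper":0},{"tx":0,"ty":0,"tz":-0.06,"wx":0,"wy":0,"wz":0,"gripper":0},{"tx":0,"ty":0,"tz":0,"wx":0,"wy":0,"wz":0,"gripper":0},{"tx":0,"ty":0,"tz":0,"wx":0,"wy":0,"wz":0,"gripper":0}]' | head -1
python3 - <<'E'
from h import *
R=tool(0,0);rep(tcp([485,83.5,45],R),R)
c=camera("scene");cv2.imwrite("pics/s2.png",cv2.resize(c["img"][160:290,200:370],None,fx=4.6,fy=4.6))
E
```

```text
time_s: 4.4
t 4.4 p [484.189  84.986 200.976] grasp [484.961  85.508  45.978] z [ 0.005  0.003 -1.   ] y [-0.003  1.     0.003]
q [-0.196  0.676 -0.134  2.271  0.405  0.21   0.876] F [-0.452  0.071 -0.431] w 85.3
shares t [ 0.004 -0.007 -0.005]
shares w [-0.001  0.002 -0.001]
```

View pics/s2.png

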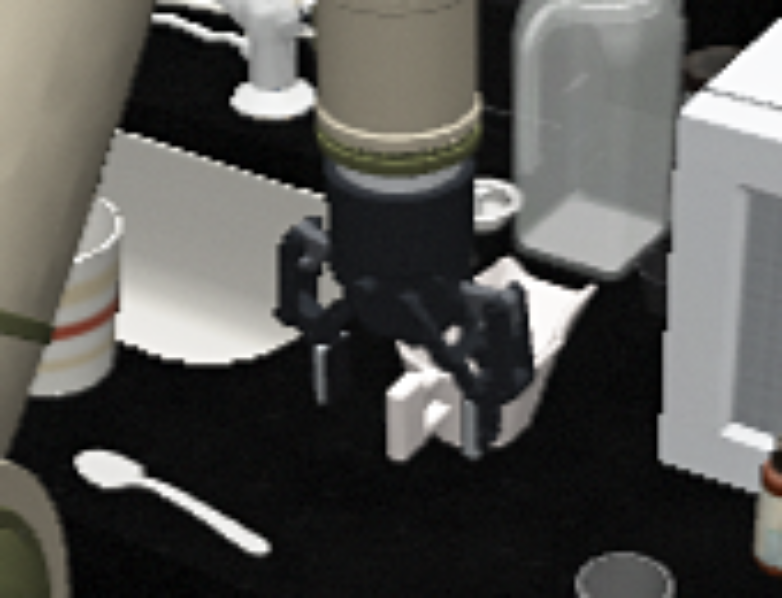

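The fingers straddle the handle, about 1.5 mm off centre in y. I'll correct that and close.

```bash
python3 -m jog '[{"tx":0.002,"ty":-0.008,"tz":-0.004,"wx":0,"wy":0.001,"wz":0,"gripper":0},{"tx":0,"ty":0,"tz":0,"wx":0,"wy":0,"wz":0,"gripper":0.4},{"tx":0,"ty":0,"tz":0,"wx":0,"wy":0,"wz":0,"gripper":0.7},{"tx":0,"ty":0,"tz":0,"wx":0,"wy":0,"wz":0,"gripper":0.8},{"tx":0,"ty":0,"tz":0,"wx":0,"wy":0,"wz":0,"gripper":0.9},{"tx":0,"ty":0,"tz":0,"wx":0,"wy":0,"wz":0,"gripper":1},{"tx":0,"ty":0,"tz":0,"wx":0,"wy":0,"wz":0,"gripper":1},{"tx":0,"ty":0,"tz":0,"wx":0,"wy":0,"wz":0,"gripper":1}]' 60| head -1
python3 - <<'E'
from h import *
R=tool(0,0);rep(tcp([485,83.5,45],R),R)
E
```

```text
time_s: 5.45
t 5.45 p [484.946  82.949 201.317] grasp [485.512  83.553  46.32 ] z [ 0.004  0.004 -1.   ] y [-0.002  1.     0.004]
q [-0.188  0.675 -0.138  2.27   0.405  0.213  0.88 ] F [-0.166 -0.014  1.261] w 11.5
shares t [ 0.     0.003 -0.007]
shares w [-0.001  0.001 -0.001]
```

```bash
python3 -m jog '[{"tx":0,"ty":0,"tz":0.02,"wx":0,"wy":0,"wz":0,"gripper":1},{"tx":0,"ty":0,"tz":0.04,"wx":0,"wy":0,"wz":0,"gripper":1},{"tx":0,"ty":0,"tz":0.06,"wx":0,"wy":0,"wz":0,"gripper":1},{"tx":0,"ty":0,"tz":0.08,"wx":0,"wy":0,"wz":0,"gripper":1},{"tx":0,"ty":0,"tz":0.08,"wx":0,"wy":0,"wz":0,"gripper":1},{"tx":0,"ty":0,"tz":0.08,"wx":0,"wy":0,"wz":0,"gripper":1},{"tx":0,"ty":0,"tz":0.06,"wx":0,"wy":0,"wz":0,"gripper":1},{"tx":0,"ty":0,"tz":0.02,"wx":0,"wy":0,"wz":0,"gripper":1}]' 60| head -1
python3 - <<'E'
from h import *
R=tool(0,0);rep(tcp([485,83.5,45],R),R)
c=camera("scene");cv2.imwrite("pics/s3.png",cv2.resize(c["img"][130:290,200:370],None,fx=3.7,fy=3.7))
c=camera("top");cv2.imwrite("pics/t3.png",cv2.resize(c["img"][150:300,200:400],None,fx=4,fy=4))
E
```

```text
time_s: 6.45
t 6.45 p [483.761  82.401 295.691] grasp [484.223  82.861 140.692] z [ 0.003  0.003 -1.   ] y [-0.001  1.     0.003]
q [-0.077  0.506 -0.287  2.215  0.314  0.453  0.959] F [ 0.751  0.71  -1.802] w 11.2
shares t [ 0.006  0.005 -0.478]
shares w [-0.001  0.001 -0.   ]
```

View pics/s3.png

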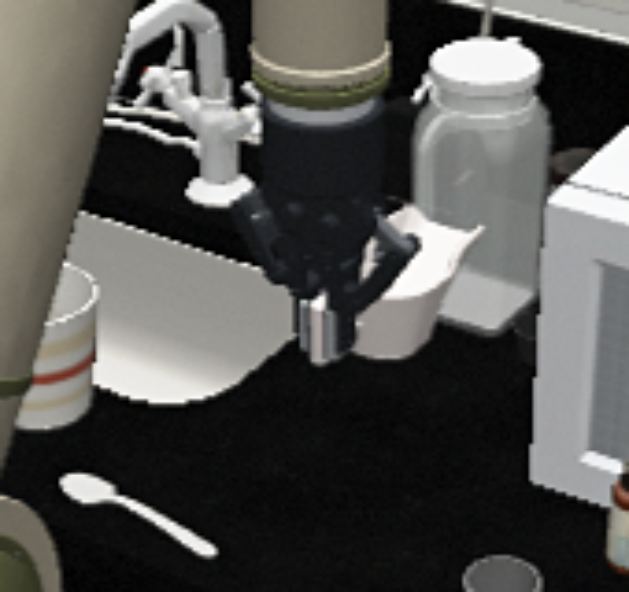

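View pics/t3.png

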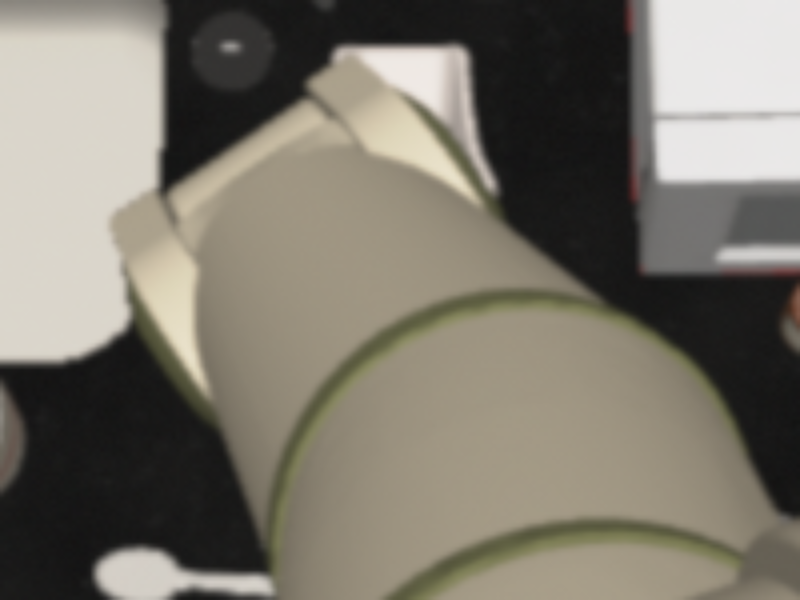

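The jug is lifted and level. Next I'll raise it and turn it 60° so the spout faces the mug.

```bash
python3 -m jog '[{"tx":-0.01,"ty":0.01,"tz":0.03,"wx":0,"wy":0,"wz":0.008,"gripper":1},{"tx":-0.02,"ty":0.02,"tz":0.05,"wx":0,"wy":0,"wz":0.014,"gripper":1},{"tx":-0.027,"ty":0.034,"tz":0.06,"wx":0,"wy":0,"wz":0.02,"gripper":1},{"tx":-0.027,"ty":0.034,"tz":0.06,"wx":0,"wy":0,"wz":0.024,"gripper":1},{"tx":-0.027,"ty":0.034,"tz":0.06,"wx":0,"wy":0,"wz":0.024,"gripper":1},{"tx":-0.027,"ty":0.034,"tz":0.06,"wx":0,"wy":0,"wz":0.024,"gripper":1},{"tx":-0.027,"ty":0.034,"tz":0.06,"wx":0,"wy":0,"wz":0.024,"gripper":1},{"tx":-0.027,"ty":0.034,"tz":0.04,"wx":0,"wy":0,"wz":0.024,"gripper":1}]' 60| head -1
python3 - <<'E'
from h import *
R=tool(60,0);rep(tcp([396,192,230],R),R)
E
```

```text
time_s: 7.55
t 7.55 p [441.374 132.233 382.386] grasp [440.915 132.142 227.387] z [-0.003 -0.001 -1.   ] y [-0.517  0.856  0.001]
q [ 0.005  0.363 -0.545  2.185  0.3    0.668  1.365] F [-0.532  1.117 -1.93 ] w 11.5
shares t [-0.227  0.299  0.013]
shares w [ 0.    -0.001  0.16 ]
```

```bash
python3 -m jog '[{"tx":-0.032,"ty":0.042,"tz":0.002,"wx":0,"wy":0,"wz":0.023,"gripper":1},{"tx":-0.032,"ty":0.042,"tz":0.002,"wx":0,"wy":0,"wz":0.023,"gripper":1},{"tx":-0.032,"ty":0.042,"tz":0.002,"wx":0,"wy":0,"wz":0.023,"gripper":1},{"tx":-0.032,"ty":0.042,"tz":0.002,"wx":0,"wy":0,"wz":0.023,"gripper":1},{"tx":-0.032,"ty":0.042,"tz":0.002,"wx":0,"wy":0,"wz":0.023,"gripper":1},{"tx":-0.03,"ty":0.04,"tz":0.002,"wx":0,"wy":0,"wz":0.022,"gripper":1},{"tx":-0.02,"ty":0.03,"tz":0,"wx":0,"wy":0,"wz":0.014,"gripper":1},{"tx":-0.01,"ty":0.015,"tz":0,"wx":0,"wy":0,"wz":0.008,"gripper":1}]' 60| head -1
python3 - <<'E'
from h import *
R=tool(60,30);rep(tcp([393,188,202],R),R)
c=camera("top");cv2.imwrite("pics/t4.png",c["img"])
c=camera("scene");cv2.imwrite("pics/s4.png",c["img"])
E
```

```text
time_s: 8.55
t 8.55 p [392.32  194.555 387.84 ] grasp [392.239 193.827 232.841] z [-0.001 -0.005 -1.   ] y [-0.881  0.473 -0.002]
q [-0.039  0.355 -0.71   2.218  0.371  0.687  1.639] F [ 0.738 -0.319 -1.44 ] w 11.2
shares t [ 0.197  0.303 -0.258]
shares w [-0.144  0.081 -0.01 ]
```

View pics/t4.png

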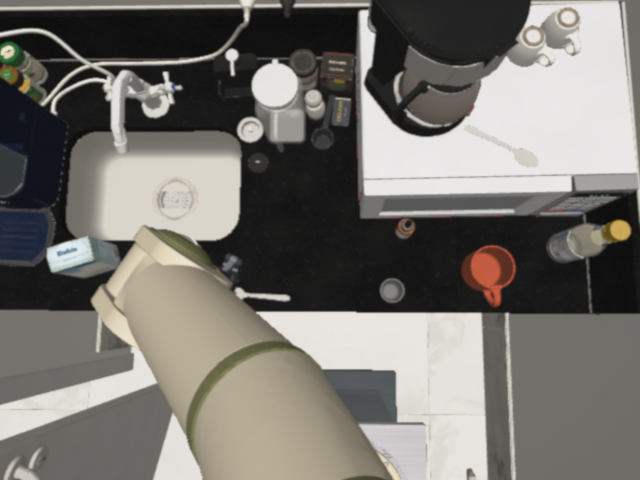

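View pics/s4.png

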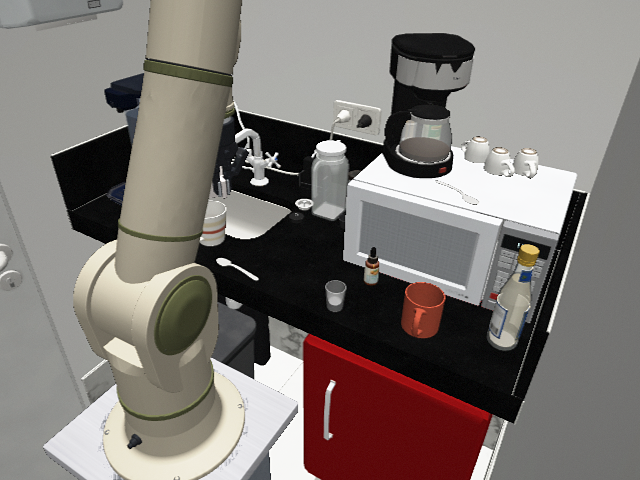

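The arm hides the jug in both views, but the measured pose matches the plan. Now I'll tip to 30° and lower at the same time.

```bash
python3 -m jog '[{"tx":0.024,"ty":0.036,"tz":-0.032,"wx":-0.018,"wy":0.01,"wz":-0.001,"gripper":1},{"tx":0.024,"ty":0.036,"tz":-0.032,"wx":-0.018,"wy":0.01,"wz":-0.001,"gripper":1},{"tx":0.024,"ty":0.036,"tz":-0.032,"wx":-0.018,"wy":0.01,"wz":-0.001,"gripper":1},{"tx":0.024,"ty":0.036,"tz":-0.032,"wx":-0.018,"wy":0.01,"wz":-0.001,"gripper":1},{"tx":0.024,"ty":0.036,"tz":-0.032,"wx":-0.018,"wy":0.01,"wz":-0.001,"gripper":1},{"tx":0.024,"ty":0.036,"tz":-0.032,"wx":-0.018,"wy":0.01,"wz":-0.001,"gripper":1},{"tx":0.024,"ty":0.036,"tz":-0.032,"wx":-0.018,"wy":0.01,"wz":-0.001,"gripper":1},{"tx":0.01,"ty":0.018,"tz":-0.01,"wx":-0.008,"wy":0.005,"wz":0,"gripper":1}]' 80| head -1
cat >> h.py <<'E'
def jug(theta0=0):
    s=state();R=Ro.from_quat(s["eef_rot"]);M=R.as_matrix();p=np.array(s["eef_pos"])
    f=M[:,1];up=-M[:,2];fx=np.cross(f,up)
    g=p+155*M[:,2]; print("lip",g+157*fx-1.3*up,"tip",np.degrees(np.arcsin(-fx[2])),"yaw",np.degrees(np.arctan2(fx[1],fx[0])),"roll",np.degrees(np.arcsin(f[2])))
E
python3 - <<'E'
from h import *
R=tool(60,30);rep(tcp([393,188,202],R),R);jug()
c=camera("top");cv2.imwrite("pics/t5.png",cv2.resize(c["img"][180:330,80:280],None,fx=4,fy=4))
c=camera("scene");cv2.imwrite("pics/s5.png",cv2.resize(c["img"][130:290,130:300],None,fx=3.7,fy=3.7))
E
```

```text
time_s: 9.65
t 9.65 p [431.421 247.804 339.215] grasp [394.652 182.944 203.325] z [-0.237 -0.418 -0.877] y [-0.865  0.501 -0.005]
q [-0.29   0.577 -0.579  2.027  0.425  1.177  1.469] F [ 0.762 -0.015 -2.37 ] w 11.2
shares t [ 0.002  0.037 -0.015]
shares w [-0.005  0.005  0.   ]
lip [463.687 301.303 126.67 ] tip 28.749985003389757 yaw 59.74965993151986 roll -0.2957503093945396
```

View pics/t5.png

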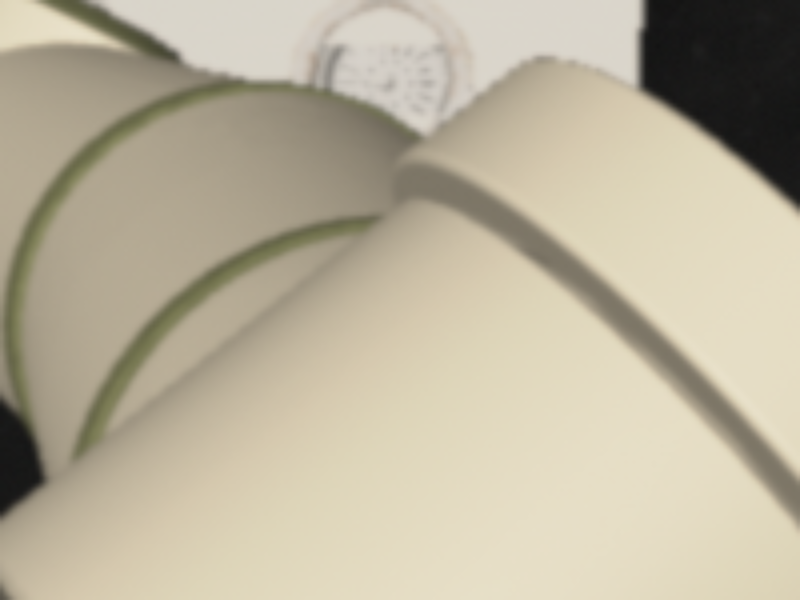

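View pics/s5.png

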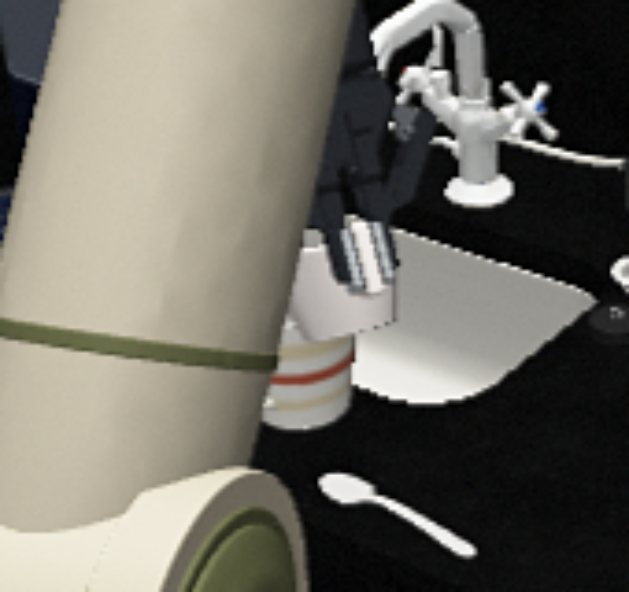

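The tipped jug is over the mug. Next I'll work out the step to 46° with the lip low over the mouth.

```bash
cat >> h.py <<'E'
def tolip(lip,yaw,tip):
    R=tool(yaw,tip);M=R.as_matrix();up=-M[:,2];fx=np.cross(M[:,1],up)
    rep(tcp(np.array(lip)-157*fx+1.3*up,R),R)
E
python3 -c "
from h import *
tolip([461,306,113],60,37);tolip([461,306,113],60,47)"
```

```text
t 9.75 p [431.245 247.829 339.377] grasp [394.559 183.108 203.398] z [-0.237 -0.418 -0.877] y [-0.865  0.501 -0.005]
q [-0.29   0.576 -0.579  2.027  0.425  1.176  1.469] F [-0.364  0.135 -1.638] w 11.0
shares t [ 0.07   0.155 -0.035]
shares w [-0.039  0.024  0.   ]
t 9.75 p [431.245 247.829 339.377] grasp [394.559 183.108 203.398] z [-0.237 -0.418 -0.877] y [-0.865  0.501 -0.005]
q [-0.29   0.576 -0.579  2.027  0.425  1.176  1.469] F [-0.364  0.135 -1.638] w 11.0
shares t [ 0.167  0.322 -0.025]
shares w [-0.087  0.052  0.   ]
```

```bash
python3 -m jog '[{"tx":0.017,"ty":0.039,"tz":-0.009,"wx":-0.01,"wy":0.006,"wz":0,"gripper":1},{"tx":0.017,"ty":0.039,"tz":-0.009,"wx":-0.01,"wy":0.006,"wz":0,"gripper":1},{"tx":0.017,"ty":0.039,"tz":-0.009,"wx":-0.01,"wy":0.006,"wz":0,"gripper":1},{"tx":0.019,"ty":0.039,"tz":-0.009,"wx":-0.01,"wy":0.006,"wz":0,"gripper":1},{"tx":0.024,"ty":0.042,"tz":0.002,"wx":-0.012,"wy":0.007,"wz":0,"gripper":1},{"tx":0.024,"ty":0.042,"tz":0.002,"wx":-0.012,"wy":0.007,"wz":0,"gripper":1},{"tx":0.024,"ty":0.042,"tz":0.002,"wx":-0.012,"wy":0.007,"wz":0,"gripper":1},{"tx":0.024,"ty":0.04,"tz":0.002,"wx":-0.012,"wy":0.007,"wz":0,"gripper":1}]' 80| head -1
python3 - <<'E'
from h import *
jug();tolip([461,306,114],60,53)
c=camera("top");cv2.imwrite("pics/t6.png",cv2.resize(c["img"][180:330,80:280],None,fx=4,fy=4))
c=camera("scene");cv2.imwrite("pics/s6.png",cv2.resize(c["img"][130:290,130:300],None,fx=3.7,fy=3.7))
E
```

```text
time_s: 10.75
lip [462.84  302.927 115.515] tip 46.9267703718064 yaw 59.35840910079593 roll -0.3242135280056039
t 10.75 p [465.268 309.567 336.939] grasp [408.668 211.5   231.088] z [-0.365 -0.633 -0.683] y [-0.863  0.504 -0.006]
q [-0.418  0.707 -0.52   1.823  0.379  1.557  1.454] F [-0.05  -0.219 -2.778] w 11.1
shares t [ 0.055  0.114 -0.017]
shares w [-0.028  0.018  0.002]
```

View pics/s6.png

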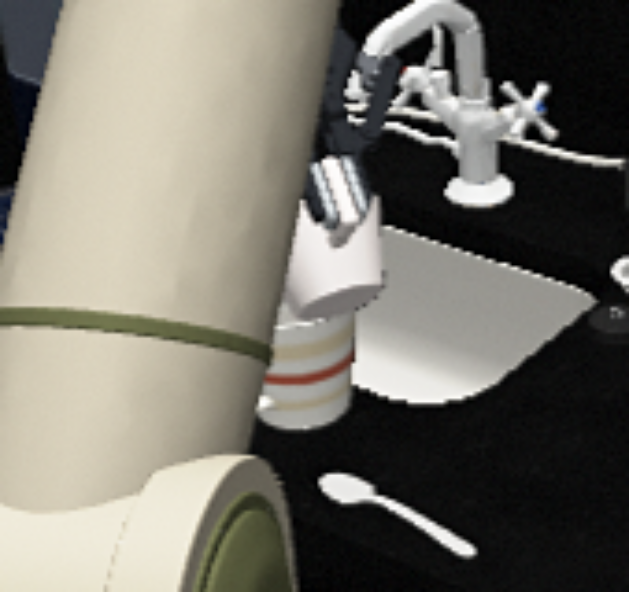

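The jug is at 47° with the lip over the mouth. I'll tip to about 54° and dwell.

```bash
python3 -m jog '[{"tx":0.018,"ty":0.038,"tz":-0.004,"wx":-0.011,"wy":0.007,"wz":0,"gripper":1},{"tx":0.018,"ty":0.038,"tz":-0.004,"wx":-0.011,"wy":0.007,"wz":0,"gripper":1},{"tx":0.018,"ty":0.036,"tz":-0.004,"wx":-0.011,"wy":0.007,"wz":0,"gripper":1},{"tx":0,"ty":0,"tz":0,"wx":0,"wy":0,"wz":0,"gripper":1},{"tx":0,"ty":0,"tz":0,"wx":0,"wy":0,"wz":0,"gripper":1},{"tx":0,"ty":0,"tz":0,"wx":0,"wy":0,"wz":0,"gripper":1},{"tx":0,"ty":0,"tz":0,"wx":0,"wy":0,"wz":0,"gripper":1},{"tx":0,"ty":0,"tz":0,"wx":0,"wy":0,"wz":0,"gripper":1}]' 80| head -1
python3 -m jog '[{"tx":0,"ty":0,"tz":0,"wx":0,"wy":0,"wz":0,"gripper":1},{"tx":0,"ty":0,"tz":0,"wx":0,"wy":0,"wz":0,"gripper":1},{"tx":0,"ty":0,"tz":0,"wx":0,"wy":0,"wz":0,"gripper":1},{"tx":0,"ty":0,"tz":0,"wx":0,"wy":0,"wz":0,"gripper":1},{"tx":0,"ty":0,"tz":0,"wx":0,"wy":0,"wz":0,"gripper":1},{"tx":0,"ty":0,"tz":0,"wx":0,"wy":0,"wz":0,"gripper":1},{"tx":0,"ty":0,"tz":0,"wx":0,"wy":0,"wz":0,"gripper":1},{"tx":0,"ty":0,"tz":0,"wx":0,"wy":0,"wz":0,"gripper":1}]' 80| head -1
python3 - <<'E'
from h import *
jug();tolip([463,310,135],60,30)
c=camera("top");cv2.imwrite("pics/t7.png",cv2.resize(c["img"][180:330,80:280],None,fx=4,fy=4))
c=camera("scene");cv2.imwrite("pics/s7.png",cv2.resize(c["img"][130:290,130:300],None,fx=3.7,fy=3.7))
E
```

```text
time_s: 11.85
time_s: 12.85
lip [459.93  301.033 116.683] tip 53.41862025275131 yaw 59.39538596668619 roll -0.13280245634131513
t 12.85 p [475.67  328.836 335.905] grasp [412.822 221.401 243.531] z [-0.405 -0.693 -0.596] y [-0.862  0.506 -0.002]
q [-0.455  0.752 -0.499  1.757  0.362  1.686  1.454] F [ 0.552 -0.059 -2.094] w 11.0
shares t [-0.208 -0.345  0.065]
shares w [ 0.113 -0.065  0.002]
```

View pics/s7.png

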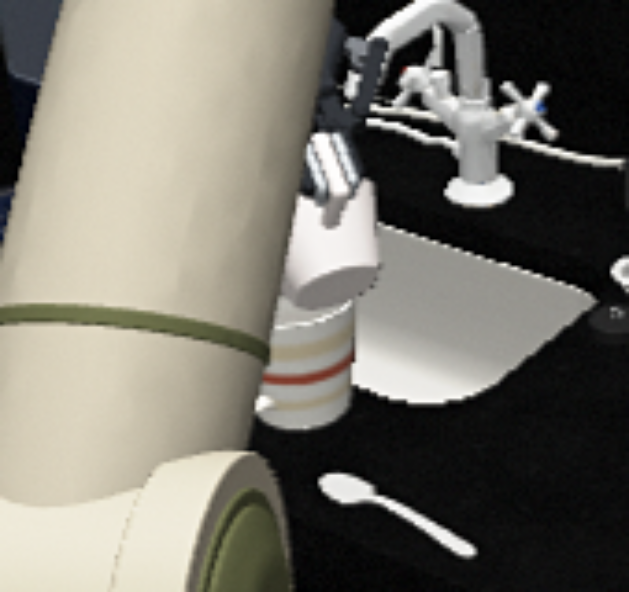

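View pics/t7.png

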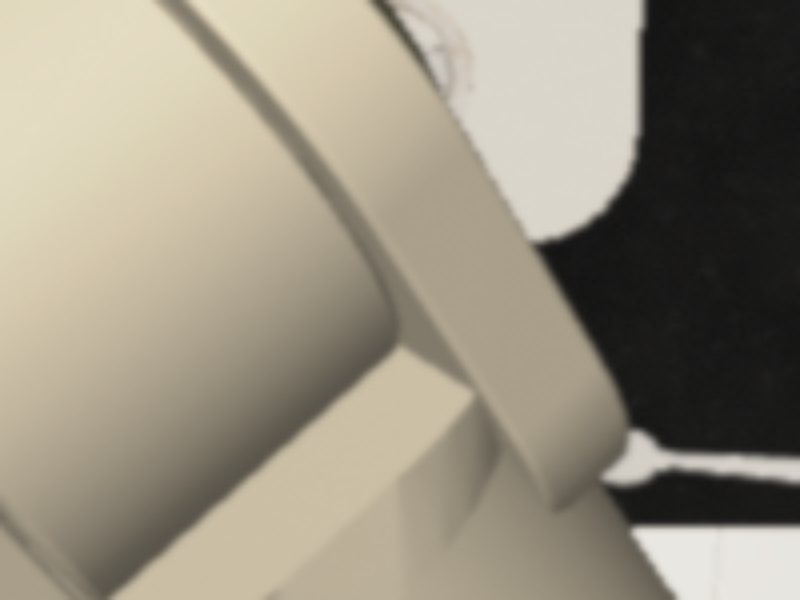

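```bash
python3 -m jog '[{"tx":-0.027,"ty":-0.044,"tz":0.015,"wx":0.014,"wy":-0.008,"wz":0,"gripper":1},{"tx":-0.027,"ty":-0.044,"tz":0.015,"wx":0.014,"wy":-0.008,"wz":0,"gripper":1},{"tx":-0.027,"ty":-0.044,"tz":0.015,"wx":0.014,"wy":-0.008,"wz":0,"gripper":1},{"tx":-0.027,"ty":-0.044,"tz":0.01,"wx":0.014,"wy":-0.008,"wz":0,"gripper":1},{"tx":-0.027,"ty":-0.044,"tz":0.01,"wx":0.014,"wy":-0.008,"wz":0,"gripper":1},{"tx":-0.027,"ty":-0.044,"tz":0.01,"wx":0.014,"wy":-0.008,"wz":0,"gripper":1},{"tx":-0.027,"ty":-0.044,"tz":0.01,"wx":0.014,"wy":-0.008,"wz":0,"gripper":1},{"tx":-0.027,"ty":-0.044,"tz":0.01,"wx":0.014,"wy":-0.008,"wz":0,"gripper":1}]' 80| head -1
python3 -c "
from h import *
jug();R=tool(60,0);rep(tcp([396,192,240],R),R)"
```

```text
time_s: 13.95
lip [460.42  308.403 141.582] tip 29.57829476862696 yaw 59.732286196865466 roll 0.1489369076791651
t 13.95 p [430.889 256.875 355.009] grasp [391.925 191.028 220.209] z [-0.251 -0.425 -0.87 ] y [-0.863  0.505  0.003]
q [-0.298  0.563 -0.585  2.     0.396  1.226  1.481] F [ 0.469  0.916 -2.29 ] w 10.7
shares t [-0.174 -0.324  0.2  ]
shares w [ 0.142 -0.083  0.002]
```

```bash
python3 -m jog '[{"tx":-0.022,"ty":-0.042,"tz":0.025,"wx":0.018,"wy":-0.0105,"wz":0,"gripper":1},{"tx":-0.022,"ty":-0.042,"tz":0.025,"wx":0.018,"wy":-0.0105,"wz":0,"gripper":1},{"tx":-0.022,"ty":-0.042,"tz":0.025,"wx":0.018,"wy":-0.0105,"wz":0,"gripper":1},{"tx":-0.022,"ty":-0.042,"tz":0.025,"wx":0.018,"wy":-0.0105,"wz":0,"gripper":1},{"tx":-0.022,"ty":-0.042,"tz":0.025,"wx":0.018,"wy":-0.0105,"wz":0,"gripper":1},{"tx":-0.022,"ty":-0.042,"tz":0.025,"wx":0.018,"wy":-0.0105,"wz":0,"gripper":1},{"tx":-0.02,"ty":-0.042,"tz":0.025,"wx":0.018,"wy":-0.0105,"wz":0,"gripper":1},{"tx":-0.02,"ty":-0.04,"tz":0.025,"wx":0.016,"wy":-0.01,"wz":0,"gripper":1}]' 80| head -1
python3 -c "
from h import *
jug();R=tool(0,0);rep(tcp([484,84,180],R),R)"
```

```text
time_s: 14.95
lip [473.629 323.737 242.271] tip -0.6679893787442068 yaw 59.7513350533771 roll -0.024573033227610248
t 14.95 p [393.569 186.582 396.73 ] grasp [394.536 188.109 241.74 ] z [ 0.006  0.01  -1.   ] y [-0.864  0.504 -0.   ]
q [-0.016  0.333 -0.705  2.216  0.336  0.685  1.659] F [-0.225 -0.498 -1.471] w 11.2
shares t [ 0.452 -0.513 -0.309]
shares w [-0.002  0.003 -0.332]
```

Now I'll swing back to the original spot, keeping the height until the jug is clear of the mug.

```bash
python3 -m jog '[{"tx":0.03,"ty":-0.035,"tz":0,"wx":0,"wy":0,"wz":-0.02,"gripper":1},{"tx":0.06,"ty":-0.07,"tz":0,"wx":0,"wy":0,"wz":-0.045,"gripper":1},{"tx":0.064,"ty":-0.073,"tz":0,"wx":0,"wy":0,"wz":-0.048,"gripper":1},{"tx":0.064,"ty":-0.073,"tz":-0.03,"wx":0,"wy":0,"wz":-0.048,"gripper":1},{"tx":0.064,"ty":-0.073,"tz":-0.06,"wx":0,"wy":0,"wz":-0.048,"gripper":1},{"tx":0.064,"ty":-0.073,"tz":-0.07,"wx":0,"wy":0,"wz":-0.048,"gripper":1},{"tx":0.06,"ty":-0.07,"tz":-0.07,"wx":0,"wy":0,"wz":-0.045,"gripper":1},{"tx":0.03,"ty":-0.03,"tz":-0.06,"wx":0,"wy":0,"wz":-0.02,"gripper":1}]' 80| head -1
python3 - <<'E'
from h import *
jug();R=tool(0,0);rep(tcp([484,84,65],R),R)
c=camera("top");cv2.imwrite("pics/t8.png",c["img"])
c=camera("scene");cv2.imwrite("pics/s8.png",cv2.resize(c["img"][130:290,180:350],None,fx=3.7,fy=3.7))
E
```

```text
time_s: 15.95
lip [643.289  76.86  180.973] tip -0.079803039674898 yaw -1.3769041043881536 roll -0.45902375485998814
t 15.95 p [486.147  81.889 337.049] grasp [486.333  80.643 182.054] z [ 0.001 -0.008 -1.   ] y [ 0.024  1.    -0.008]
q [-0.044  0.442 -0.326  2.174  0.274  0.565  0.972] F [ 0.634 -0.042 -1.983] w 11.3
shares t [-0.011  0.011 -0.585]
shares w [0.003 0.    0.008]
```

View pics/s8.png

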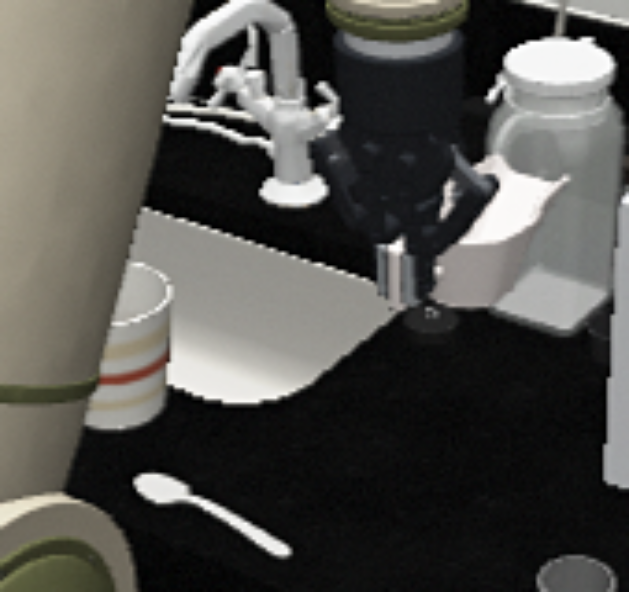

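View pics/t8.png

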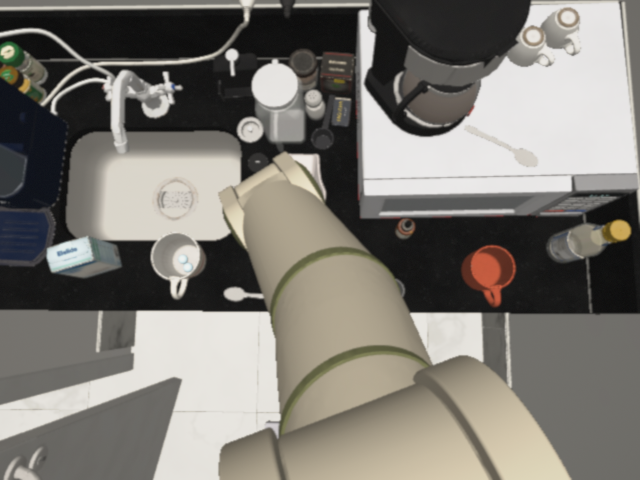

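Both balls are in the mug at about (184,262), and the mug hasn't moved. Lowering the jug.

```bash
python3 -m jog '[{"tx":-0.002,"ty":0.002,"tz":-0.06,"wx":0.0005,"wy":0,"wz":0.002,"gripper":1},{"tx":-0.002,"ty":0.002,"tz":-0.09,"wx":0.0005,"wy":0,"wz":0.002,"gripper":1},{"tx":-0.002,"ty":0.002,"tz":-0.09,"wx":0.0005,"wy":0,"wz":0.002,"gripper":1},{"tx":-0.002,"ty":0.002,"tz":-0.09,"wx":0.0005,"wy":0,"wz":0.002,"gripper":1},{"tx":0,"ty":0,"tz":-0.09,"wx":0,"wy":0,"wz":0,"gripper":1},{"tx":0,"ty":0,"tz":-0.08,"wx":0,"wy":0,"wz":0,"gripper":1},{"tx":0,"ty":0,"tz":-0.06,"wx":0,"wy":0,"wz":0,"gripper":1},{"tx":0,"ty":0,"tz":0,"wx":0,"wy":0,"wz":0,"gripper":1}]' 60| head -1
python3 - <<'E'
from h import *
jug();R=tool(0,0);rep(tcp([484,84,46],R),R)
c=camera("scene");cv2.imwrite("pics/s9.png",cv2.resize(c["img"][180:290,220:350],None,fx=5,fy=5))
E
```

```text
time_s: 17.05
lip [639.998  89.354  63.438] tip 0.10980102873622166 yaw 0.8946464577663056 roll -0.06679565325571618
t 17.05 p [483.314  87.089 220.038] grasp [483.02   86.904  65.039] z [-0.002 -0.001 -1.   ] y [-0.016  1.    -0.001]
q [-0.166  0.641 -0.183  2.261  0.418  0.273  0.868] F [-0.189  0.33  -0.704] w 11.1
shares t [ 0.003 -0.015 -0.095]
shares w [ 0.    -0.001 -0.005]
```

View pics/s9.png

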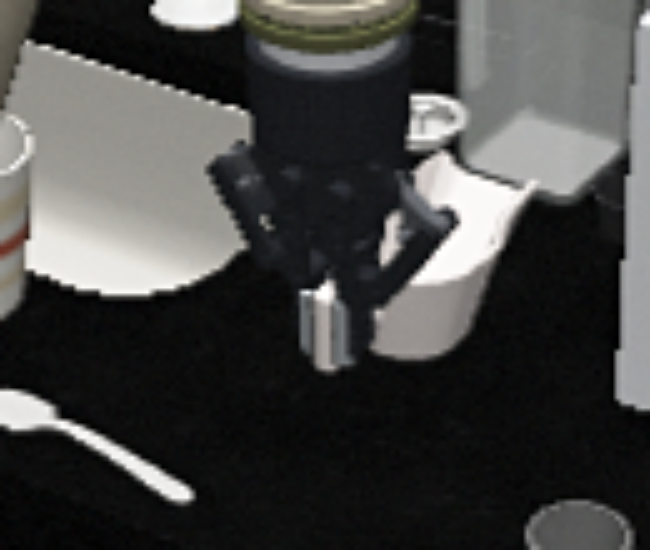

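```bash
python3 -m jog '[{"tx":0,"ty":0,"tz":-0.015,"wx":0,"wy":0,"wz":0,"gripper":1},{"tx":0,"ty":0,"tz":-0.015,"wx":0,"wy":0,"wz":0,"gripper":1},{"tx":0,"ty":0,"tz":-0.015,"wx":0,"wy":0,"wz":0,"gripper":1},{"tx":0,"ty":0,"tz":-0.013,"wx":0,"wy":0,"wz":0,"gripper":1},{"tx":0,"ty":0,"tz":-0.01,"wx":0,"wy":0,"wz":0,"gripper":1},{"tx":0,"ty":0,"tz":-0.008,"wx":0,"wy":0,"wz":0,"gripper":1},{"tx":0,"ty":0,"tz":-0.006,"wx":0,"wy":0,"wz":0,"gripper":1},{"tx":0,"ty":0,"tz":0,"wx":0,"wy":0,"wz":0,"gripper":1}]' 60| head -1
python3 -c "
from h import *
jug();rep()"
```

```text
time_s: 18.1
lip [641.067  89.381  48.266] tip -0.06923844354303166 yaw 0.8699055654198354 roll -0.01745902276263246
t 18.1 p [483.896  87.042 204.376] grasp [484.084  86.997  49.376] z [ 0.001 -0.    -1.   ] y [-0.015  1.    -0.   ]
q [-0.187  0.67  -0.153  2.268  0.433  0.229  0.855] F [ 0.122 -0.592 -2.833] w 11.0
```

```bash
python3 -m jog '[{"tx":0,"ty":0,"tz":-0.006,"wx":0,"wy":0,"wz":0,"gripper":1},{"tx":0,"ty":0,"tz":-0.005,"wx":0,"wy":0,"wz":0,"gripper":1},{"tx":0,"ty":0,"tz":-0.005,"wx":0,"wy":0,"wz":0,"gripper":1},{"tx":0,"ty":0,"tz":-0.004,"wx":0,"wy":0,"wz":0,"gripper":1},{"tx":0,"ty":0,"tz":0,"wx":0,"wy":0,"wz":0,"gripper":1},{"tx":0,"ty":0,"tz":0,"wx":0,"wy":0,"wz":0,"gripper":1},{"tx":0,"ty":0,"tz":0,"wx":0,"wy":0,"wz":0,"gripper":1},{"tx":0,"ty":0,"tz":0,"wx":0,"wy":0,"wz":0,"gripper":1}]' 60| head -1
python3 -c "
from h import *
jug();rep()"
```

```text
time_s: 19.1
lip [641.019  89.351  45.583] tip -0.16063566851621788 yaw 0.8772951270920173 roll -0.016537926330215964
t 19.1 p [483.599  86.985 201.442] grasp [484.035  86.947  46.443] z [ 0.003 -0.    -1.   ] y [-0.015  1.    -0.   ]
q [-0.193  0.675 -0.146  2.27   0.437  0.219  0.852] F [-0.764 -0.095  0.619] w 10.8
```

The height and force match the pre-lift values, so the jug is on the worktop. One hair more, then open slowly.

```bash
python3 -m jog '[{"tx":0,"ty":0,"tz":-0.002,"wx":0,"wy":0,"wz":0,"gripper":1},{"tx":0,"ty":0,"tz":0,"wx":0,"wy":0,"wz":0,"gripper":0.8},{"tx":0,"ty":0,"tz":0,"wx":0,"wy":0,"wz":0,"gripper":0.7},{"tx":0,"ty":0,"tz":0,"wx":0,"wy":0,"wz":0,"gripper":0.5},{"tx":0,"ty":0,"tz":0,"wx":0,"wy":0,"wz":0,"gripper":0.3},{"tx":0,"ty":0,"tz":0,"wx":0,"wy":0,"wz":0,"gripper":0.1},{"tx":0,"ty":0,"tz":0,"wx":0,"wy":0,"wz":0,"gripper":0},{"tx":0,"ty":0,"tz":0,"wx":0,"wy":0,"wz":0,"gripper":0}]' 20| head -1
python3 - <<'E'
from h import *
rep()
c=camera("scene");cv2.imwrite("pics/s10.png",cv2.resize(c["img"][180:290,220:350],None,fx=5,fy=5))
E
```

```text
time_s: 20.1
t 20.1 p [483.843  87.12  201.033] grasp [484.356  87.134  46.034] z [ 0.003  0.    -1.   ] y [-0.015  1.     0.   ]
q [-0.193  0.676 -0.145  2.27   0.437  0.217  0.851] F [0.083 0.682 0.717] w 85.4
```

View pics/s10.png

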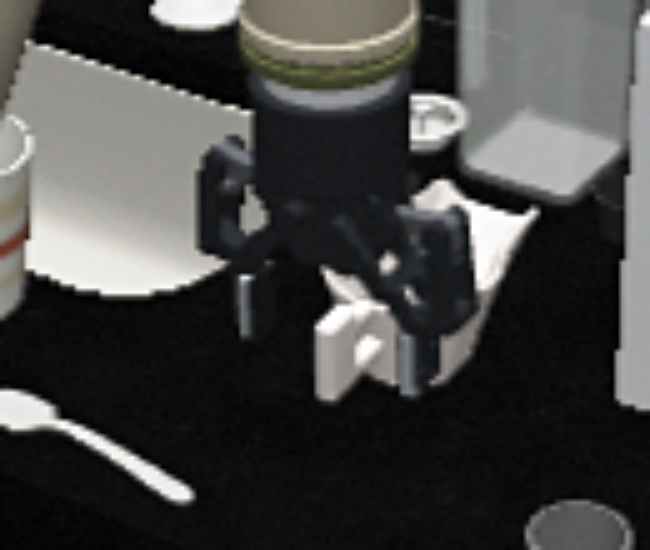

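The gripper is open and the jug is standing. Retreating upward, then aside.

```bash
python3 -m jog '[{"tx":0,"ty":0,"tz":0.06,"wx":0,"wy":0,"wz":0,"gripper":0},{"tx":0,"ty":0,"tz":0.1,"wx":0,"wy":0,"wz":0,"gripper":0},{"tx":0,"ty":0,"tz":0.12,"wx":0,"wy":0,"wz":0,"gripper":0},{"tx":0,"ty":0,"tz":0.15,"wx":0,"wy":0,"wz":0,"gripper":0},{"tx":0,"ty":0,"tz":0.15,"wx":0,"wy":0,"wz":0,"gripper":0},{"tx":0,"ty":0,"tz":0.15,"wx":0,"wy":0,"wz":0,"gripper":0},{"tx":0,"ty":0,"tz":0.15,"wx":0,"wy":0,"wz":0,"gripper":0},{"tx":0,"ty":0,"tz":0.1,"wx":0,"wy":0,"wz":0,"gripper":0}]' 20| head -1
python3 -m jog '[{"tx":0,"ty":-0.15,"tz":0,"wx":0,"wy":0,"wz":0,"gripper":0},{"tx":0,"ty":-0.2,"tz":0,"wx":0,"wy":0,"wz":0,"gripper":0},{"tx":0,"ty":-0.2,"tz":0,"wx":0,"wy":0,"wz":0,"gripper":0},{"tx":0,"ty":-0.2,"tz":0,"wx":0,"wy":0,"wz":0,"gripper":0},{"tx":0,"ty":-0.2,"tz":0,"wx":0,"wy":0,"wz":0,"gripper":0},{"tx":0,"ty":-0.1,"tz":0,"wx":0,"wy":0,"wz":0,"gripper":0},{"tx":0,"ty":0,"tz":0,"wx":0,"wy":0,"wz":0,"gripper":0},{"tx":0,"ty":0,"tz":0,"wx":0,"wy":0,"wz":0,"gripper":0}]' 20| head -1
python3 - <<'E'
from h import *
rep()
c=camera("top");cv2.imwrite("pics/t11.png",cv2.resize(c["img"][150:310,130:360],None,fx=3.4,fy=3.4))
c=camera("scene");cv2.imwrite("pics/s11.png",cv2.resize(c["img"][170:290,170:350],None,fx=4.4,fy=4.4))
E
```

```text
time_s: 21.15
time_s: 22.15
t 22.15 p [ 477.351 -128.021  416.424] grasp [ 478.933 -128.385  261.433] z [ 0.01  -0.002 -1.   ] y [-0.018  1.    -0.003]
q [ 0.437  0.328 -0.374  2.091  0.178  0.741  1.539] F [ 0.245  0.837 -0.166] w 85.7
```

View pics/t11.png

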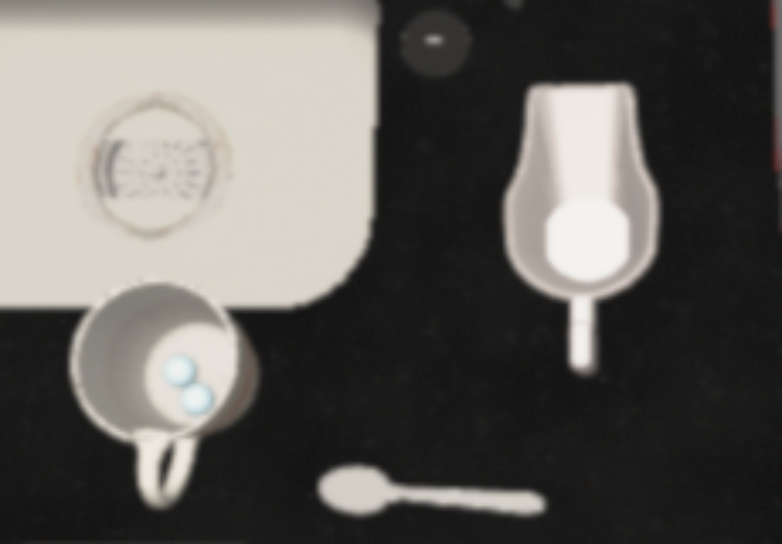

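View pics/s11.png

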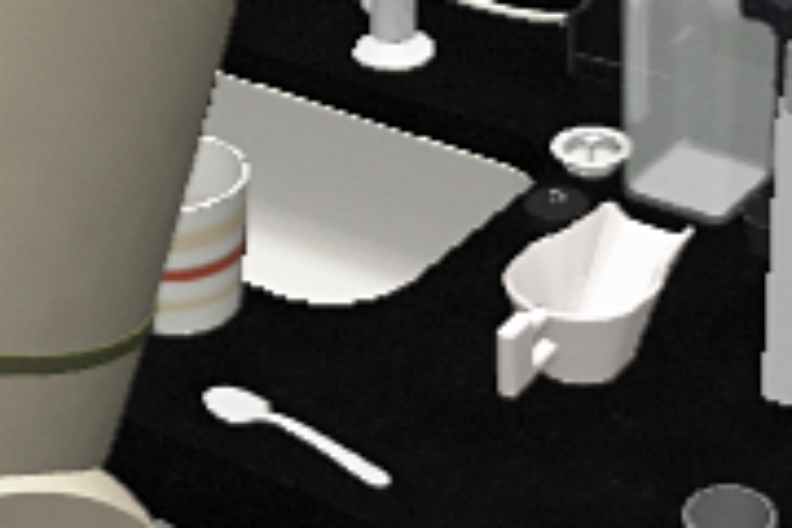

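Both ice balls lie on the mug's floor at about (180,370) and (198,398) in the zoomed view. The jug is empty and upright, and the mug is in its original place.

```bash
python3 -c "
from cell import hand_in
print(hand_in())"
```

```text
the job is handed in; nothing more can be done
None
```

Both ice balls are in the banded, tapered mug, and the empty jug is back upright on the worktop. I lifted the jug by its handle and turned it level so its spout faced the mug. I then tipped it to about 53° with the lip roughly 20 mm above the rim, levelled it, and set it down gently where it came from.

**Last checks:** The final pictures show both balls on the mug's floor, the jug empty and standing, and the mug in its original place. The gripper is open and well clear of everything. The wrist force read under about 3 N whenever I checked it, and the clock was at about 22 s of the 61 s. No check failed or disagreed, but the arm hid the spout and mug mouth during the pour, so I confirmed the drop only from the pictures taken afterwards.

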